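# Rank sauce samples by shade between the limit tiles

### The job

Rank the four sauce samples by shade on the grey viewing board: stand one jar upright and centred on each white ring, in order from the palest, next to the pale reference tile, to the darkest, next to the dark reference tile. Set each jar down gently without tipping or dropping it, and leave the two reference tiles where they lie.

Things in the scene. Friction and masses are not known exactly. Their poses are not given: they have to be found in the camera images.
- jar_a_center (a point): Centre, half-way up, of the sealed round sample jar with pale cream (the palest) sauce. All four jars are alike but for their shade: upright, 46 mm across over the straight glass body (the lower 46 mm), 62 mm high, about 140 g; the lid is a white screw ring 45 mm across whose clear window shows the same shade from above. Stands upright on the bench at the start; this point is 31 mm above its underside, z axis up.
- jar_b_center (a point): Centre, half-way up, of the sealed round sample jar with yellow sauce. All four jars are alike but for their shade: upright, 46 mm across over the straight glass body (the lower 46 mm), 62 mm high, about 140 g; the lid is a white screw ring 45 mm across whose clear window shows the same shade from above. Stands upright on the bench at the start; this point is 31 mm above its underside, z axis up.
- jar_c_center (a point): Centre, half-way up, of the sealed round sample jar with orange sauce. All four jars are alike but for their shade: upright, 46 mm across over the straight glass body (the lower 46 mm), 62 mm high, about 140 g; the lid is a white screw ring 45 mm across whose clear window shows the same shade from above. Stands upright on the bench at the start; this point is 31 mm above its underside, z axis up.
- jar_d_center (a point): Centre, half-way up, of the sealed round sample jar with dark brown (the darkest) sauce. All four jars are alike but for their shade: upright, 46 mm across over the straight glass body (the lower 46 mm), 62 mm high, about 140 g; the lid is a white screw ring 45 mm across whose clear window shows the same shade from above. Stands upright on the bench at the start; this point is 31 mm above its underside, z axis up.
- ring1: White printed ring (an end one of four identical flat rings, 57 mm outside, 51 mm inside, 75 mm apart in a straight row) on the fixed grey viewing board. Origin at the ring's centre on the board's top face, 6 mm above the bench. Its y axis runs along the row from ring1 towards ring4, its x axis lies level across the row, z up. The board is 120 mm across the row, 460 mm along it and 6 mm thick.
- ring2: White printed ring (second in the row of four identical flat rings, 57 mm outside, 51 mm inside, 75 mm apart in a straight row) on the fixed grey viewing board. Origin at the ring's centre on the board's top face, 6 mm above the bench. Its y axis runs along the row from ring1 towards ring4, its x axis lies level across the row, z up. The board is 120 mm across the row, 460 mm along it and 6 mm thick.
- ring3: White printed ring (third in the row of four identical flat rings, 57 mm outside, 51 mm inside, 75 mm apart in a straight row) on the fixed grey viewing board. Origin at the ring's centre on the board's top face, 6 mm above the bench. Its y axis runs along the row from ring1 towards ring4, its x axis lies level across the row, z up. The board is 120 mm across the row, 460 mm along it and 6 mm thick.
- ring4: White printed ring (the other end one of four identical flat rings, 57 mm outside, 51 mm inside, 75 mm apart in a straight row) on the fixed grey viewing board. Origin at the ring's centre on the board's top face, 6 mm above the bench. Its y axis runs along the row from ring1 towards ring4, its x axis lies level across the row, z up. The board is 120 mm across the row, 460 mm along it and 6 mm thick.
- tile_pale: Loose ivory-white glazed reference tile (pale limit), 50 x 50 x 8 mm, lying flat on the board in line with the rings, 75 mm beyond the last ring at one end of the row; which end it is at changes. Origin at the centre of its underside. To be left where it lies.
- tile_dark: Loose very dark brown glazed reference tile (dark limit), 50 x 50 x 8 mm, lying flat on the board in line with the rings, 75 mm beyond the last ring at one end of the row; which end it is at changes. Origin at the centre of its underside. To be left where it lies.
Not all that is in view belongs to the job. Leave any green or purple look-alike of the part that bears jar_a_center alone.

How it is judged:
At the end, for the whole second after the job is handed in: The four jars stand upright (within 0.1 rad) and at rest on the board, each centre within 12 mm of its ring's centre, in order of shade with the palest on the ring next to the pale tile and the darkest on the ring next to the dark tile; both tiles lie within 12 mm of where they began (((horizontal distance between tile_pale and ring1 below 0.1 m and horizontal distance between jar_a_center and ring1 below 0.012 m and horizontal distance between jar_b_center and ring2 below 0.012 m and horizontal distance between jar_c_center and ring3 below 0.012 m and horizontal distance between jar_d_center and ring4 below 0.012 m) or (horizontal distance between tile_pale and ring4 below 0.1 m and horizontal distance between jar_a_center and ring4 below 0.012 m and horizontal distance between jar_b_center and ring3 below 0.012 m and horizontal distance between jar_c_center and ring2 below 0.012 m and horizontal distance between jar_d_center and ring1 below 0.012 m)) and angle between each of jar_a_center, jar_b_center, jar_c_center, jar_d_center's own z axis and vertical below 0.1 rad and height (world z) of jar_a_center between 0.033 and 0.043 m and linear speed of each of jar_a, jar_b, jar_c, jar_d below 0.02 m/s and height (world z) of jar_b_center between 0.033 and 0.043 m and height (world z) of jar_c_center between 0.033 and 0.043 m and height (world z) of jar_d_center between 0.033 and 0.043 m and distance of each of tile_pale, tile_dark from where it was at the start of the episode below 0.012 m); the robot touches nothing.
It fails at once if a reference tile is shifted by more than 12 mm (distance of any of tile_pale, tile_dark from where it was at the start of the episode above 0.012 m).
It fails at once if a jar is tipped by more than 0.5 rad (angle between any of jar_a_center, jar_b_center, jar_c_center, jar_d_center's own z axis and vertical above 0.5 rad).
It fails at once if a jar is dropped or knocked: moves faster than 0.6 m/s while not held (a fall of about 2 cm) ((linear speed of jar_a above 0.6 m/s and contact force between jar_a and the fingers below 0.2 N) or (linear speed of jar_b above 0.6 m/s and contact force between jar_b and the fingers below 0.2 N) or (linear speed of jar_c above 0.6 m/s and contact force between jar_c and the fingers below 0.2 N) or (linear speed of jar_d above 0.6 m/s and contact force between jar_d and the fingers below 0.2 N)).
It also fails if it takes over 96 s, if anything falls off the work surface, if the arm or the gripper's body presses on something with over 40 N, if the wrist force passes 120 N, or if a joint passes its speed limit or range.

### The arm

A 6-joint arm with a two-finger parallel gripper is mounted at the origin on the work surface. World frame = base frame: x ahead of the robot, y to its left, z up, the work surface at z = 0. Lengths are in m, angles in rad, forces in N, time in s.
With the tool pointing down it reaches from about 0.425 to 0.95 m from the base axis. Payload 3.5 kg.
Tool frame: the origin (TCP) lies on the centre line of the jaws, within the pads' length; the fingertips stand 14 mm ahead of it and the grasp point (between the pads) lies 5 mm behind it (ctrl.tip_reach is the distance from the TCP to the fingertips, in m); z points along the fingers, y is the line along which they close (so a half turn about z gives the same grasp; the last joint's range is limited). The gripper opens to 85 mm and grips with 20 to 120 N. Pads are 22 mm wide; open, the fingers measure 114 mm over their backs; the gripper's body (76 mm by 85 mm) begins 54 mm behind the grasp point. The pads swing forward as they close: fully open they stand 13 mm farther back than shut.
Start: joints at [1.073, 0.286, 1.577, -0, 1.279, -0.15], TCP at [0.23, 0.635, 0.245] pointing down, gripper open.
Joint ranges: [-2.77, 2.77], [-0.9, 2.22], [0.21, 2.48], [-1.53, 4.67], [0.24, 2.81], [-2.84, 2.84]. Speed limits (rad/s): [2.79, 2.79, 3.14, 3.14, 3.14, 3.14].

### API

Orientations are given as a unit quaternion [x, y, z, w].
In Python, from plant import get_state, imaging, workorder, ctrl gives the robot as it stands. The module is installed in compiled form; this text tells all that it offers.
- The arm moves only by the shell command python3 -m jog 'ROWS' [FORCE]. ROWS is JSON, a list of rows, each a list of 7 numbers: the closure, from 0 (fully open) to 1 (shut), then the shift along the tool's x, y, z in mm, then the turn, a rotation vector about the tool's x, y, z in rad. In form: [[gripper, tx, ty, tz, ax, ay, az], ...]. A call has 1 to 12 rows; each row is the pose to reach, as a shift and turn from the pose commanded when the call began, along the tool's axes at that moment; what a row does not reach only later rows make up. A row lasts 1/10 s, in which the tool goes at most 50 mm and 8.59 degrees, less where a joint would pass 70% of its speed; a pose out of reach is approached as far as the arm can. A call with a gripper value outside its range is refused whole. The fingers move at their own pace and stop on an object; FORCE is the grip in N (left out, the last holds). Time passes only in rows, so rows that repeat a pose let the fingers close. It gives the time, the measured TCP pose, the force, the opening and the grip force at its end, in the units of the state.
- get_state(): the state, without advancing time (a new reading comes with each control period).
- imaging.read_camera(name): name is "scene" or "top"; returns a dict with "image" (384x512x3 uint8, blue, green, red), "fx", "fy", "cx", "cy" (pixels), "R" (3x3) and "t" (3): a world point X has camera coordinates R X + t. Camera axes: x right, y down, z forward; pixel columns grow to the right and rows downward; lengths in m; the calibration is good to about 2 mm. A picture is of the moment at which its call begins. There is no depth.
- workorder.sign_off(): hands the job in; it is judged then, once.
The state is a dict: "time": time; "qpos": joint angles; "dq": joint speeds; "joint_efforts": joint torques, N m; "eef_pos": TCP position; "tcp_rot": TCP orientation; "contact_force": force on the tool from outside, world axes, zero at the start; "wrist_torque": the same for the moment, N m; "opening": opening from 0.0 (shut) to 1.0 (fully open); "finger_force": force on a finger pad.
Only numpy, scipy, OpenCV 4.12 (cv2) and the standard library are available. Lean on these libraries where they do the work, as an engineer would, in place of code of your own. Each camera call takes 0.05 s, during which the arm holds its last target. There are 200 camera calls.

## Working session

There is one attempt and no reset: what is moved stays moved. The work goes in short steps, Python scripts to look and compute and a shell command to move; the robot and the scene stay as the last step left them, time stands still between calls to the robot, and variables do not carry over. Pictures are saved under pics/ and viewed, at most 14 in all, crops included, and the job is handed in when it is done.

```bash
mkdir -p pics; python3 - <<'E'
from plant import get_state, imaging
import cv2
for n in("scene","top"):
    c=imaging.read_camera(n); cv2.imwrite(f"pics/{n}0.png",c["image"]); print(n,c["fx"],c["cx"],c["cy"],c["R"],c["t"])
print(get_state())
E
```

```text
scene 441.5060655095593 256.0843803840963 186.89188348697283 [[-0.58723369  0.80941533 -0.00184807]
 [ 0.58283695  0.42126373 -0.69486543]
 [-0.5616562  -0.40912551 -0.71913742]] [ 0.32381189 -0.24683067  1.33720041]
top 466.79020830578804 257.4697687046818 183.45789318586884 [[ 0.01577561 -0.99986883 -0.00366886]
 [-0.99030819 -0.01511816 -0.13806203]
 [ 0.13798845  0.00581132 -0.99041679]] [-0.03340726  0.51930427  1.14197296]
{'time': 0.1, 'qpos': array([ 1.07302771e+00,  2.87095991e-01,  1.57804443e+00,  9.85804424e-07,
        1.27862739e+00, -1.49981982e-01]), 'dq': array([-0.00071242, -0.00293602, -0.00262929, -0.00133504,  0.00041767,
        0.00016956]), 'joint_efforts': array([ 2.11129925e-03, -4.07299340e+01, -2.93699419e+01, -8.30366798e-05,
        3.35555982e-03, -3.38090494e-06]), 'eef_pos': array([0.2297345 , 0.63408997, 0.24406538]), 'tcp_rot': array([ 1.73018288e-01,  9.84918011e-01, -1.03088825e-03, -3.46562629e-04]), 'contact_force': array([-0.48057927, -0.33728167,  0.03118122]), 'wrist_torque': array([ 0.0302053 , -0.01132191, -0.00513739]), 'finger_force': 0.0, 'opening': 1.0058638730064169}
```

View pics/top0.png

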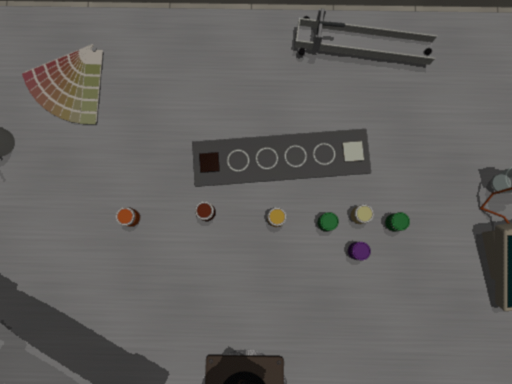

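View pics/scene0.png

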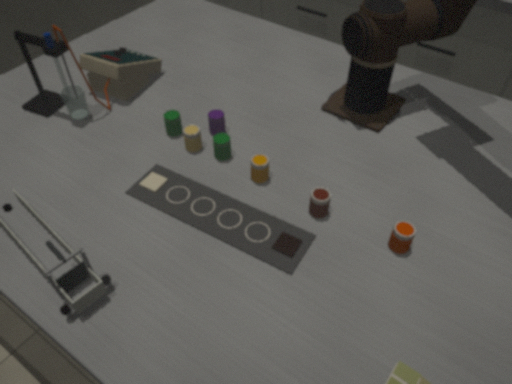

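The top view shows the pale tile at (353,151) and the dark one at (209,162). The rings are at columns 238, 267, 296 and 324. The jars are orange (126,216), brown (205,211), yellow (277,217) and cream (363,214), with green and purple decoys around the cream one. The scene view agrees.

```bash
cat > h.py <<'E'
import numpy as np, cv2
from plant import get_state, imaging
def cam(n): return imaging.read_camera(n)
def ray(c,u,v,z):
    d=c["R"].T@np.array([(u-c["cx"])/c["fx"],(v-c["cy"])/c["fy"],1]); o=-c["R"].T@c["t"]
    return o+d*(z-o[2])/d[2]
def pix(c,X):
    p=c["R"]@np.asarray(X,float)+c["t"]; return np.array([c["fx"]*p[0]/p[2]+c["cx"],c["fy"]*p[1]/p[2]+c["cy"]])
def crop(im,u,v,r=20,s=10):
    u,v=int(u),int(v); return cv2.resize(im[v-r:v+r,u-r:u+r],None,fx=s,fy=s,interpolation=cv2.INTER_CUBIC)
E
python3 - <<'E'
from h import *
t=cam("top");s=cam("scene")
# rings: bright closed contours on board
for c,b,z in((t,(192,128,372,188),.006),(s,(120,160,320,270),.006)):
    g=cv2.cvtColor(c["image"],cv2.COLOR_BGR2GRAY); x0,y0,x1,y1=b
    g4=cv2.resize(g[y0:y1,x0:x1],None,fx=4,fy=4,interpolation=cv2.INTER_CUBIC)
    m=(g4>95).astype(np.uint8); cs,hi=cv2.findContours(m,cv2.RETR_CCOMP,cv2.CHAIN_APPROX_NONE)
    for k,h in zip(cs,hi[0]):
        if h[3]>=0 and len(k)>30:
            e=cv2.fitEllipse(k); u=x0+(e[0][0]+.5)/4-.5; v=y0+(e[0][1]+.5)/4-.5
            print("ring",np.round(e[1],1),round(u,1),round(v,1),ray(c,u,v,z).round(4))
J=dict(c=(126,216),d=(205,211),b=(277,217),a=(363,214))
S=[]
for k,p in J.items():
    X=ray(t,*p,.062); q=pix(s,X); S.append(q); print(k,X.round(4),q.round(1))
im=np.vstack([np.hstack([crop(t["image"],*p) for p in J.values()]),np.hstack([crop(s["image"],*p) for p in S])])
im=cv2.convertScaleAbs(cv2.resize(im,(800,400)),alpha=1.5)
for i in range(8): cv2.circle(im,(100+200*(i%4),100+200*(i//4)),2,(255,0,255),-1)
cv2.imwrite("pics/crops.png",im)
E
```

```text
ring [74.5 75.5] 237.7 160.0 [0.5849 0.0272 0.006 ]
ring [74.2 76.1] 266.5 157.8 [ 0.5917 -0.0476  0.006 ]
ring [74.5 75.5] 295.1 155.6 [ 0.5988 -0.1223  0.006 ]
ring [74.3 75.7] 323.8 153.4 [ 0.6057 -0.197   0.006 ]
ring [ 88.7 101.8] 260.2 174.2 [ 0.4296 -0.0753  0.006 ]
c [0.4309 0.2948 0.062 ] [402.9 227.4]
d [0.4461 0.1019 0.062 ] [319.7 192.6]
b [ 0.4342 -0.0745  0.062 ] [259.5 159. ]
a [ 0.4447 -0.2844  0.062 ] [192.2 129.6]
```

View pics/crops.png

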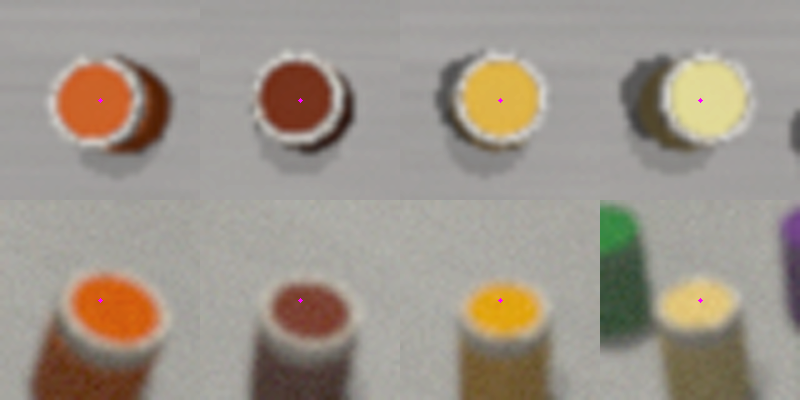

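The crops give the window centres to sub-pixel: orange (124.5,215.7), brown (203.9,209.9), yellow (276.7,216.5), cream (364.1,213.1). The ring spacing measures exactly 75 mm, so the calibration is good.

```bash
cat >> h.py <<'E'
from scipy.spatial.transform import Rotation as Ro
J=dict(c=(.4317,.298),d=(.4487,.1045),b=(.4353,-.0738),a=(.4467,-.287))
G=dict(d=(.5849,.0272),c=(.5917,-.0476),b=(.5988,-.1223),a=(.6057,-.197))
XT=np.array([-.0925,.9957,0]); ZT=np.array([0,0,-1.]); RT=Ro.from_matrix(np.c_[XT,np.cross(ZT,XT),ZT])
def go(xy,z):
    s=get_state(); R=Ro.from_quat(s["tcp_rot"])
    print("t",round(s["time"],1),"tcp",s["eef_pos"].round(4),"shift",(1e3*R.inv().apply(np.r_[xy,z]-s["eef_pos"])).round(1),"turn",(R.inv()*RT).as_rotvec().round(3))
E
python3 -c "
from h import *
t=cam('top')
for p in((124.5,215.7),(203.9,209.9),(276.7,216.5),(364.1,213.1)): print(ray(t,*p,.062).round(4))
go(J['c'],.14)"
```

```text
[0.4315 0.2985 0.062 ]
[0.4488 0.1046 0.062 ]
[ 0.4354 -0.0737  0.062 ]
[ 0.447  -0.2872  0.062 ]
t 0.2 tcp [0.2299 0.6343 0.2447] shift [-304.4 -247.3  104.9] turn [-1.00e-03  0.00e+00  1.13e+00]
```

```bash
python3 -m jog '[[0,-304,-247,105,0,0,1.13],[0,-304,-247,105,0,0,1.13],[0,-304,-247,105,0,0,1.13],[0,-304,-247,105,0,0,1.13],[0,-304,-247,105,0,0,1.13],[0,-304,-247,105,0,0,1.13],[0,-304,-247,105,0,0,1.13],[0,-304,-247,105,0,0,1.13],[0,-304,-247,105,0,0,1.13],[0,-304,-247,105,0,0,1.13],[0,-304,-247,105,0,0,1.13],[0,-304,-247,105,0,0,1.13]]' 30; python3 -c "
from h import *
go(J['c'],.023)"
```

```text
time: 1.45
eef_pos: [0.4313, 0.3001, 0.1409]
tcp_rot: [0.673, 0.74, 0.001, 0.0]
contact_force: [-0.5, 0.8, 0.1]
opening: 0.995
finger_force: 0.0
t 1.4 tcp [0.4313 0.3001 0.1409] shift [-2.200e+00  1.000e-01  1.179e+02] turn [ 0.001 -0.001  0.003]
```

```bash
python3 -m jog '[[0,-2,0,40,0,0,0],[0,-2,0,80,0,0,0],[0,-2,0,100,0,0,0],[0,-2,0,112,0,0,0],[0,-2,0,117,0,0,0],[0,-2,0,117,0,0,0],[1,-2,0,117,0,0,0],[1,-2,0,117,0,0,0],[1,-2,0,117,0,0,0],[1,-2,0,117,0,0,0],[1,-2,0,117,0,0,0],[1,-2,0,117,0,0,0]]' 30; python3 -m jog '[[1,0,0,0,0,0,0],[1,0,0,0,0,0,0],[1,0,0,-5,0,0,0],[1,0,0,-15,0,0,0],[1,0,0,-30,0,0,0],[1,0,0,-50,0,0,0],[1,0,0,-70,0,0,0],[1,0,0,-90,0,0,0],[1,0,0,-105,0,0,0],[1,0,0,-112,0,0,0],[1,0,0,-112,0,0,0],[1,0,0,-112,0,0,0]]'; python3 -c "
from h import *
go(G['c'],.14)
cv2.imwrite('pics/c1.png',crop(cam('scene')['image'],380,200,60,6))"
```

```text
time: 2.65
eef_pos: [0.4326, 0.2972, 0.0246]
tcp_rot: [0.674, 0.739, 0.001, 0.0]
contact_force: [-2.7, -0.8, 6.1]
opening: 0.529
finger_force: 31.1
time: 3.85
eef_pos: [0.4313, 0.2965, 0.1347]
tcp_rot: [0.673, 0.739, -0.001, -0.0]
contact_force: [-0.1, 0.0, -1.9]
opening: 0.53
finger_force: 30.9
t 3.9 tcp [0.4313 0.2965 0.1347] shift [-357.5  127.7   -5.3] turn [-0.001  0.     0.   ]
```

View pics/c1.png

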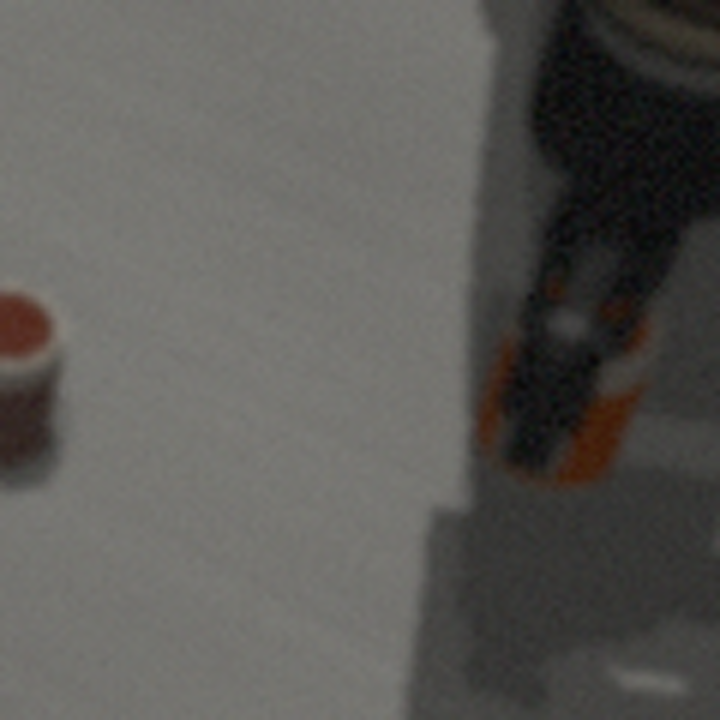

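The orange jar is held upright at crop (565,400). Next I carry it to its ring.

```bash
python3 -m jog '[[1,-12,4,0,0,0,0],[1,-40,14,-5,0,0,0],[1,-80,28,-5,0,0,0],[1,-124,43,-5,0,0,0],[1,-170,59,-5,0,0,0],[1,-214,75,-5,0,0,0],[1,-258,91,-5,0,0,0],[1,-298,107,-5,0,0,0],[1,-330,118,-5,0,0,0],[1,-350,125,-5,0,0,0],[1,-357,128,-5,0,0,0],[1,-357,128,-5,0,0,0]]'; python3 -c "
from h import *
go(G['c'],.03)"
```

```text
time: 5.1
eef_pos: [0.5922, -0.0472, 0.1397]
tcp_rot: [0.674, 0.739, -0.0, -0.001]
contact_force: [-0.3, 1.3, -1.1]
opening: 0.532
finger_force: 30.9
t 5.1 tcp [ 0.5922 -0.0472  0.1397] shift [ -0.5  -0.4 109.7] turn [-0.001 -0.001 -0.001]
```

```bash
python3 -m jog '[[1,0,0,10,0,0,0],[1,0,0,30,0,0,0],[1,0,0,55,0,0,0],[1,0,0,75,0,0,0],[1,0,0,90,0,0,0],[1,0,0,98,0,0,0],[1,0,0,103,0,0,0],[1,0,0,106,0,0,0],[1,0,0,108,0,0,0],[1,0,0,109,0,0,0],[1,0,0,109,0,0,0],[1,0,0,109,0,0,0]]'
```

```text
time: 6.3
eef_pos: [0.5928, -0.0469, 0.0318]
tcp_rot: [0.674, 0.739, 0.0, 0.0]
contact_force: [0.6, -0.5, -1.4]
opening: 0.532
finger_force: 30.9
```

```bash
python3 -m jog '[[1,0,0,1,0,0,0],[1,0,0,1,0,0,0],[1,0,0,1.5,0,0,0],[1,0,0,1.5,0,0,0],[0.4,0,0,1.5,0,0,0],[0.3,0,0,1.5,0,0,0],[0.2,0,0,1.5,0,0,0],[0.1,0,0,1.5,0,0,0],[0,0,0,1.5,0,0,0],[0,0,0,1.5,0,0,0],[0,0,0,-20,0,0,0],[0,0,0,-60,0,0,0]]'; python3 -c "
from h import *
go(J['d'],.14)"
```

```text
time: 7.5
eef_pos: [0.5895, -0.0462, 0.0881]
tcp_rot: [0.674, 0.739, -0.002, -0.004]
contact_force: [1.1, 0.5, -0.1]
opening: 1.002
finger_force: 0.0
t 7.5 tcp [ 0.5895 -0.0462  0.0881] shift [ 163.2 -126.6  -50.4] turn [-0.008 -0.003  0.   ]
```

```bash
python3 -m jog '[[0,0,0,-48,0,0,0],[0,40,-31,-48,0,0,0],[0,80,-62,-48,0,0,0],[0,120,-94,-48,0,0,0],[0,150,-117,-48,0,0,0],[0,164,-128,-48,0,0,0],[0,164,-128,-48,0,0,0],[0,164,-128,-48,0,0,0],[0,164,-128,-48,0,0,0]]'; python3 -c "
from h import *
go((.4488,.1046),.024)
t=cam('top');cv2.imwrite('pics/t1.png',crop(t['image'],267,150,60,6))"
```

```text
time: 8.4
eef_pos: [0.4511, 0.1038, 0.1398]
tcp_rot: [0.674, 0.739, 0.0, 0.001]
contact_force: [0.3, -0.3, 0.2]
opening: 0.996
finger_force: 0.0
t 8.4 tcp [0.4511 0.1038 0.1398] shift [  1.1  -2.4 115.8] turn [ 0.001  0.    -0.001]
```

View pics/t1.png

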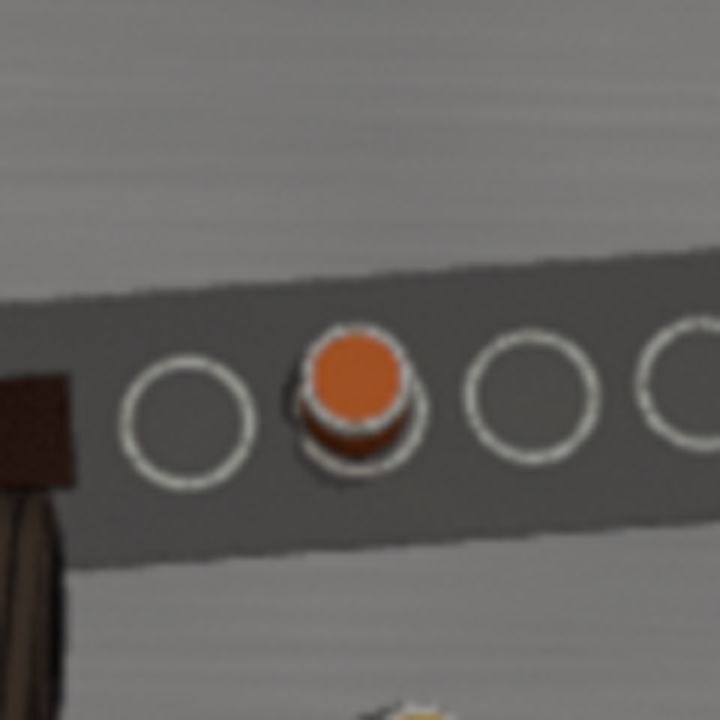

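The orange jar stands on its ring, window at crop (356,377), which is about image (265.9,152.4). Now the brown jar.

```bash
python3 -c "
from h import *
print(ray(cam('top'),265.9,152.4,.068)[:2]-G['c'])"
python3 -m jog '[[0,1,-2,40,0,0,0],[0,1,-2,80,0,0,0],[0,1,-2,100,0,0,0],[0,1,-2,111,0,0,0],[0,1,-2,116,0,0,0],[0,1,-2,116,0,0,0],[1,1,-2,116,0,0,0],[1,1,-2,116,0,0,0],[1,1,-2,116,0,0,0],[1,1,-2,116,0,0,0],[1,1,-2,116,0,0,0],[1,1,-2,116,0,0,0]]' 30; python3 -m jog '[[1,0,0,0,0,0,0],[1,0,0,0,0,0,0],[1,0,0,-5,0,0,0],[1,0,0,-15,0,0,0],[1,0,0,-30,0,0,0],[1,0,0,-50,0,0,0],[1,0,0,-70,0,0,0],[1,0,0,-90,0,0,0],[1,0,0,-105,0,0,0],[1,0,0,-116,0,0,0],[1,0,0,-116,0,0,0],[1,0,0,-116,0,0,0]]'; python3 -c "
from h import *
go(G['d'],.14)"
```

```text
[0.00157873 0.00241519]
time: 9.7
eef_pos: [0.4486, 0.1055, 0.0245]
tcp_rot: [0.673, 0.739, 0.001, 0.001]
contact_force: [-0.6, -0.6, 6.0]
opening: 0.528
finger_force: 31.2
time: 10.9
eef_pos: [0.4473, 0.1054, 0.139]
tcp_rot: [0.673, 0.739, -0.0, -0.0]
contact_force: [0.3, 0.9, -1.5]
opening: 0.533
finger_force: 31.0
t 10.9 tcp [0.4473 0.1054 0.139 ] shift [-90.7 129.8  -1.1] turn [-0. -0.  0.]
```

```bash
python3 -m jog '[[1,-5,7,-1,0,0,0],[1,-18,26,-1,0,0,0],[1,-38,54,-1,0,0,0],[1,-60,86,-1,0,0,0],[1,-78,112,-1,0,0,0],[1,-88,126,-1,0,0,0],[1,-91,130,-1,0,0,0],[1,-91,130,-1,0,0,0],[1,-91,130,-1,0,0,0],[1,-91,130,-1,0,0,0]]'; python3 -c "
from h import *
go(G['d'],.031)"
```

```text
time: 11.9
eef_pos: [0.5846, 0.0275, 0.1399]
tcp_rot: [0.673, 0.739, -0.0, -0.001]
contact_force: [-0.7, -0.3, -2.0]
opening: 0.53
finger_force: 31.1
t 11.9 tcp [0.5846 0.0275 0.1399] shift [ -0.4   0.4 108.9] turn [-0.001 -0.     0.001]
```

```bash
python3 -m jog '[[1,0,0,10,0,0,0],[1,0,0,30,0,0,0],[1,0,0,55,0,0,0],[1,0,0,75,0,0,0],[1,0,0,90,0,0,0],[1,0,0,98,0,0,0],[1,0,0,103,0,0,0],[1,0,0,106,0,0,0],[1,0,0,108,0,0,0],[1,0,0,109,0,0,0],[1,0,0,109,0,0,0],[1,0,0,109,0,0,0]]'
```

```text
time: 13.1
eef_pos: [0.5859, 0.0268, 0.0318]
tcp_rot: [0.673, 0.739, 0.0, 0.0]
contact_force: [0.4, -0.3, -1.1]
opening: 0.529
finger_force: 31.1
```

```bash
python3 -m jog '[[1,0,0,1,0,0,0],[1,0,0,1,0,0,0],[1,0,0,1.5,0,0,0],[1,0,0,1.5,0,0,0],[0.4,0,0,1.5,0,0,0],[0.3,0,0,1.5,0,0,0],[0.2,0,0,1.5,0,0,0],[0.1,0,0,1.5,0,0,0],[0,0,0,1.5,0,0,0],[0,0,0,1.5,0,0,0],[0,0,0,-20,0,0,0],[0,0,0,-60,0,0,0]]'; python3 -c "
from h import *
go((.4354,-.0737),.14)"
```

```text
time: 14.3
eef_pos: [0.5826, 0.0272, 0.0882]
tcp_rot: [0.674, 0.739, -0.002, -0.003]
contact_force: [0.9, 0.1, 0.5]
opening: 0.999
finger_force: 0.0
t 14.3 tcp [0.5826 0.0272 0.0882] shift [ -86.7 -156.3  -50.6] turn [-0.008 -0.002  0.   ]
```

```bash
python3 -m jog '[[0,0,0,-48,0,0,0],[0,-20,-36,-48,0,0,0],[0,-42,-76,-48,0,0,0],[0,-64,-116,-48,0,0,0],[0,-80,-145,-48,0,0,0],[0,-87,-158,-48,0,0,0],[0,-87,-158,-48,0,0,0],[0,-87,-158,-48,0,0,0],[0,-87,-158,-48,0,0,0]]'; python3 -c "
from h import *
go((.4354,-.0737),.024)"
```

```text
time: 15.2
eef_pos: [0.4375, -0.0741, 0.1397]
tcp_rot: [0.673, 0.739, 0.0, 0.0]
contact_force: [1.6, -0.9, -0.2]
opening: 1.003
finger_force: 0.0
t 15.2 tcp [ 0.4375 -0.0741  0.1397] shift [  0.7  -2.1 115.7] turn [0.001 0.    0.001]
```

```bash
python3 -m jog '[[0,1,-2,40,0,0,0],[0,1,-2,80,0,0,0],[0,1,-2,100,0,0,0],[0,1,-2,111,0,0,0],[0,1,-2,116,0,0,0],[0,1,-2,116,0,0,0],[1,1,-2,116,0,0,0],[1,1,-2,116,0,0,0],[1,1,-2,116,0,0,0],[1,1,-2,116,0,0,0],[1,1,-2,116,0,0,0],[1,1,-2,116,0,0,0]]' 30; python3 -m jog '[[1,0,0,0,0,0,0],[1,0,0,0,0,0,0],[1,0,0,-5,0,0,0],[1,0,0,-15,0,0,0],[1,0,0,-30,0,0,0],[1,0,0,-50,0,0,0],[1,0,0,-70,0,0,0],[1,0,0,-90,0,0,0],[1,0,0,-105,0,0,0],[1,0,0,-116,0,0,0],[1,0,0,-116,0,0,0],[1,0,0,-116,0,0,0]]'; python3 -c "
from h import *
go(G['b'],.14)"
```

```text
time: 16.4
eef_pos: [0.4352, -0.074, 0.0245]
tcp_rot: [0.674, 0.739, 0.0, 0.001]
contact_force: [-0.5, -0.0, 7.0]
opening: 0.529
finger_force: 30.8
time: 17.6
eef_pos: [0.4338, -0.0735, 0.139]
tcp_rot: [0.673, 0.739, -0.0, -0.0]
contact_force: [-0.2, 0.1, -2.4]
opening: 0.528
finger_force: 31.1
t 17.6 tcp [ 0.4338 -0.0735  0.139 ] shift [-63.9 159.7  -1.2] turn [-0.001 -0.     0.   ]
```

```bash
python3 -m jog '[[1,-3,8,-1,0,0,0],[1,-12,30,-1,0,0,0],[1,-26,64,-1,0,0,0],[1,-40,100,-1,0,0,0],[1,-53,133,-1,0,0,0],[1,-61,152,-1,0,0,0],[1,-64,160,-1,0,0,0],[1,-64,160,-1,0,0,0],[1,-64,160,-1,0,0,0],[1,-64,160,-1,0,0,0]]'; python3 -c "
from h import *
go(G['b'],.031)"
```

```text
time: 18.6
eef_pos: [0.5983, -0.122, 0.1398]
tcp_rot: [0.673, 0.739, -0.0, -0.001]
contact_force: [-0.1, 1.5, -1.5]
opening: 0.528
finger_force: 31.3
t 18.6 tcp [ 0.5983 -0.122   0.1398] shift [ -0.5   0.6 108.8] turn [-0.001 -0.001  0.   ]
```

```bash
python3 -m jog '[[1,0,0,10,0,0,0],[1,0,0,30,0,0,0],[1,0,0,55,0,0,0],[1,0,0,75,0,0,0],[1,0,0,90,0,0,0],[1,0,0,98,0,0,0],[1,0,0,103,0,0,0],[1,0,0,106,0,0,0],[1,0,0,108,0,0,0],[1,0,0,109,0,0,0],[1,0,0,109,0,0,0],[1,0,0,109,0,0,0]]'
```

```text
time: 19.8
eef_pos: [0.5998, -0.1226, 0.0318]
tcp_rot: [0.673, 0.739, 0.0, 0.0]
contact_force: [1.2, -0.2, -1.8]
opening: 0.532
finger_force: 31.3
```

```bash
python3 -m jog '[[1,0,0,1,0,0,0],[1,0,0,1,0,0,0],[1,0,0,1.5,0,0,0],[1,0,0,1.5,0,0,0],[0.4,0,0,1.5,0,0,0],[0.3,0,0,1.5,0,0,0],[0.2,0,0,1.5,0,0,0],[0.1,0,0,1.5,0,0,0],[0,0,0,1.5,0,0,0],[0,0,0,1.5,0,0,0],[0,0,0,-20,0,0,0],[0,0,0,-60,0,0,0]]'; python3 -c "
from h import *
go((.447,-.2872),.14)"
```

```text
time: 21.0
eef_pos: [0.5966, -0.1215, 0.088]
tcp_rot: [0.674, 0.739, -0.002, -0.004]
contact_force: [1.5, 0.3, -0.0]
opening: 1.003
finger_force: 0.0
t 21.0 tcp [ 0.5966 -0.1215  0.088 ] shift [-150.9 -164.8  -51.3] turn [-0.008 -0.004  0.   ]
```

```bash
python3 -m jog '[[0,0,0,-49,0,0,0],[0.2,-34,-38,-49,0,0,0],[0.2,-68,-75,-49,0,0,0],[0.2,-102,-113,-49,0,0,0],[0.2,-132,-147,-49,0,0,0],[0.2,-151,-168,-49,0,0,0],[0.2,-151,-168,-49,0,0,0],[0.2,-151,-168,-49,0,0,0],[0.2,-151,-168,-49,0,0,0]]'; python3 -c "
from h import *
go((.447,-.2872),.024)"
```

```text
time: 21.9
eef_pos: [0.4468, -0.2878, 0.1403]
tcp_rot: [0.673, 0.739, 0.0, -0.0]
contact_force: [0.5, -0.5, -0.3]
opening: 0.799
finger_force: 0.0
t 21.9 tcp [ 0.4468 -0.2878  0.1403] shift [  0.5   0.2 116.3] turn [ 0.    -0.     0.001]
```

```bash
python3 -m jog '[[0.2,0,0,40,0,0,0],[0.2,0,0,80,0,0,0],[0.2,0,0,100,0,0,0],[0.2,0,0,111,0,0,0],[0.2,0,0,116,0,0,0],[0.2,0,0,116,0,0,0],[1,0,0,116,0,0,0],[1,0,0,116,0,0,0],[1,0,0,116,0,0,0],[1,0,0,116,0,0,0],[1,0,0,116,0,0,0],[1,0,0,116,0,0,0]]' 30; python3 -m jog '[[1,0,0,0,0,0,0],[1,0,0,0,0,0,0],[1,0,0,-5,0,0,0],[1,0,0,-15,0,0,0],[1,0,0,-30,0,0,0],[1,0,0,-50,0,0,0],[1,0,0,-70,0,0,0],[1,0,0,-90,0,0,0],[1,0,0,-105,0,0,0],[1,0,0,-116,0,0,0],[1,0,0,-116,0,0,0],[1,0,0,-116,0,0,0]]'; python3 -c "
from h import *
go(G['a'],.14)"
```

```text
time: 23.1
eef_pos: [0.4474, -0.2894, 0.026]
tcp_rot: [0.674, 0.739, 0.0, 0.002]
contact_force: [0.6, 0.7, 6.1]
opening: 0.532
finger_force: 31.3
time: 24.3
eef_pos: [0.446, -0.2882, 0.14]
tcp_rot: [0.673, 0.739, 0.0, -0.0]
contact_force: [-0.9, 0.5, -0.5]
opening: 0.529
finger_force: 30.9
t 24.3 tcp [ 0.446  -0.2882  0.14  ] shift [ 76.  167.5  -0. ] turn [-0. -0.  0.]
```

```bash
python3 -m jog '[[1,4,8,0,0,0,0],[1,14,32,0,0,0,0],[1,30,68,0,0,0,0],[1,47,106,0,0,0,0],[1,62,140,0,0,0,0],[1,71,160,0,0,0,0],[1,75,167,0,0,0,0],[1,75,167,0,0,0,0],[1,75,167,0,0,0,0],[1,75,167,0,0,0,0]]'; python3 -c "
from h import *
go(G['a'],.032)"
```

```text
time: 25.3
eef_pos: [0.6045, -0.1988, 0.1399]
tcp_rot: [0.674, 0.739, -0.0, -0.0]
contact_force: [-0.0, 0.2, -0.6]
opening: 0.527
finger_force: 31.0
t 25.3 tcp [ 0.6045 -0.1988  0.1399] shift [  1.7   1.5 107.9] turn [-0.001 -0.    -0.001]
```

```bash
python3 -m jog '[[1,0,0,10,0,0,0],[1,0,0,30,0,0,0],[1,0,0,55,0,0,0],[1,0,0,75,0,0,0],[1,0,0,90,0,0,0],[1,0,0,98,0,0,0],[1,0,0,103,0,0,0],[1,0,0,105,0,0,0],[1,0,0,107,0,0,0],[1,0,0,108,0,0,0],[1,0,0,108,0,0,0],[1,0,0,108,0,0,0]]'
```

```text
time: 26.5
eef_pos: [0.6058, -0.1983, 0.0328]
tcp_rot: [0.673, 0.739, 0.0, 0.0]
contact_force: [0.6, 1.0, -1.1]
opening: 0.529
finger_force: 31.0
```

```bash
python3 -m jog '[[1,0,0,1,0,0,0],[1,0,0,1,0,0,0],[1,0,0,1.5,0,0,0],[1,0,0,1.5,0,0,0],[0.4,0,0,1.5,0,0,0],[0.3,0,0,1.5,0,0,0],[0.2,0,0,1.5,0,0,0],[0.1,0,0,1.5,0,0,0],[0,0,0,1.5,0,0,0],[0,0,0,1.5,0,0,0],[0,0,0,-20,0,0,0],[0,0,0,-60,0,0,0]]'; python3 -m jog '[[0,0,0,-60,0,0,0],[0,0,-40,-60,0,0,0],[0,0,-80,-60,0,0,0],[0,0,-120,-60,0,0,0],[0,0,-150,-60,0,0,0],[0,0,-150,-60,0,0,0],[0,0,-150,-60,0,0,0],[0,0,-150,-60,0,0,0]]'; python3 - <<'E'
from h import *
t=cam("top");s=cam("scene")
im=np.hstack([cv2.resize(t["image"][100:220,180:380],(400,240)),cv2.resize(s["image"][130:280,110:330],(400,273))[:240]])
cv2.imwrite("pics/fin.png",cv2.convertScaleAbs(cv2.resize(t["image"][110:200,180:380],(800,360),interpolation=cv2.INTER_CUBIC),alpha=1.5))
cv2.imwrite("pics/fin_s.png",cv2.resize(s["image"][120:280,100:330],(690,480)))
for k in"abcd": print(k,4*(pix(t,[*G[k],.068])-[179.5,109.5]))
E
```

```text
time: 27.7
eef_pos: [0.6028, -0.1969, 0.0888]
tcp_rot: [0.674, 0.739, -0.001, -0.004]
contact_force: [1.1, 0.4, -0.0]
opening: 1.002
finger_force: 0.0
time: 28.5
eef_pos: [0.4572, -0.2125, 0.1529]
tcp_rot: [0.673, 0.739, 0.0, 0.001]
contact_force: [0.2, -0.4, 0.3]
opening: 0.999
finger_force: 0.0
a [590.84586081 155.54294684]
b [470.21260353 164.6885252 ]
c [349.46703586 174.15929608]
d [228.45653798 183.1605722 ]
```

View pics/fin.png

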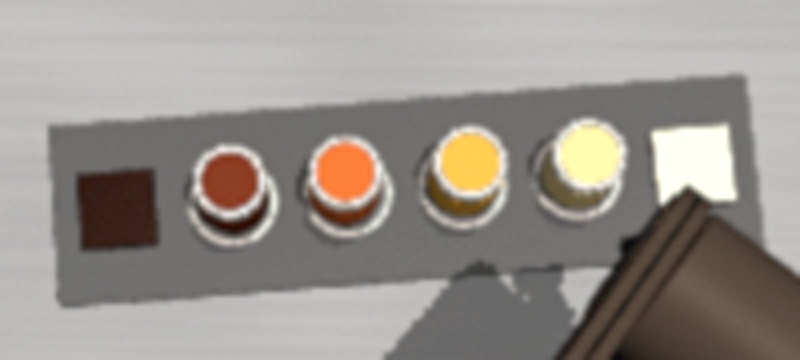

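View pics/fin_s.png

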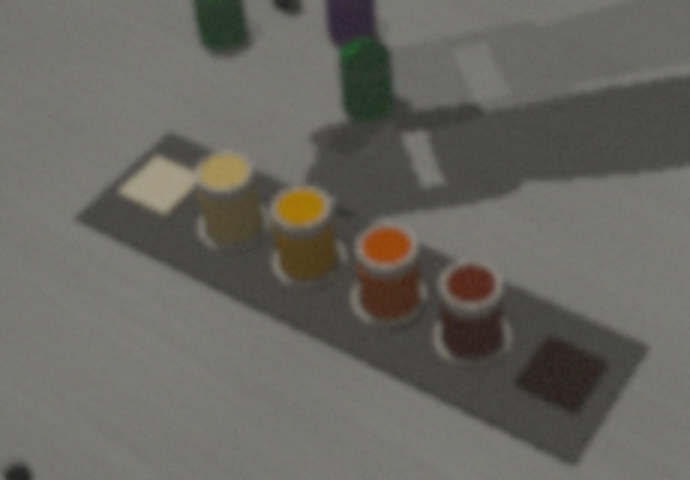

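All four jars stand upright. Their windows are at crop columns 232, 345, 471 and 589, against 228, 349, 470 and 591 expected, so each is within about 3 mm. Both tiles lie where they were.

```bash
python3 -c "
from plant import workorder
print(workorder.sign_off())"
```

```text
the job is handed in; nothing more can be done
None
```

All four jars stand upright on their rings, ordered cream, yellow, orange, dark brown from the pale tile to the dark tile, each within about 3 mm of centre by the camera; both tiles look undisturbed, and the job was handed in at about 29 s without a verdict being reported back.

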